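# Set up a lens projection test line

## Task

Set up the lens projection test on the breadboard, in a straight line from the lamp to the ground-glass screen: stand the blue chart holder halfway between lamp and screen, the white diffuser holder halfway between the lamp and the chart, and the aluminium riser halfway between the chart and the screen, with the black lens block centred on top of the riser. Turn the diffuser, the chart and the lens so that light passes straight through them along that line, all upright and let go. Set the glass parts down gently, never dropping them, and leave the two glue bottles and the battery box where they are.

Things in the scene. Friction and masses are not known exactly. Their poses are not given: they have to be found in the camera images.
- lamp: bench lamp, fixed on the breadboard near one of its ends (which end varies): grey round foot 70 mm across, glowing yellowish cylinder 54 mm across that shines all round, black finned cap; 122 mm high. Origin: centre of its underside, on the breadboard's top face.
- screen: ground-glass screen, fixed on the breadboard near the end away from the lamp, 440 mm from it, centre to centre: pale upright glass in a black frame 110 mm wide (x), 12 thick (y), 122 high, on two feet 60 mm long; viewed from both sides. Origin: centre of its underside, on the breadboard's top face. Its y axis lies along the line through lamp and screen.
- board: dark steel breadboard, a plate 120 mm (x) by 540 mm (y) by 12 mm thick with small holes along its edges, fixed on the table across the robot's front, its y within 0.15 rad of the world's. Origin: centre of its underside, at table height; top face 12 mm up. Lamp and screen stand on its y axis, 220 mm either side of its centre.
- diffuser: white diffuser holder, opaque white disc in a round window: upright square plate 50 mm wide (x), 12 thick (y), on a post over a foot 60 (x) by 40 (y) by 12 high; 95 mm high in all, plate from 45 to 95 up, 0.16 kg. Grip the plate's side faces (x = -25, +25 mm) from above. Origin: centre of underside, z up. Light passes along y; either way round is the same. Starts on the table, yaw within 0.6 rad. Fragile.
- chart: blue chart holder, clear disc with black marks in a round window: upright square plate 50 mm wide (x), 12 thick (y), on a post over a foot 60 (x) by 40 (y) by 12 high; 95 mm high in all, plate from 45 to 95 up, 0.16 kg. Grip the plate's side faces (x = -25, +25 mm) from above. Origin: centre of underside, z up. Light passes along y; either way round is the same. Starts on the table, yaw within 0.6 rad. Fragile.
- riser: bare aluminium riser: a 50 mm length of 50 by 50 mm slotted profile standing on end, a dark upright slot down each of its four flat sides, with a flat screwed-on top plate, 50 mm high in all, 0.3 kg; any quarter turn is the same. Origin: centre of its underside, z up. It starts on the table, turned up to 0.6 rad from the world axes; grip it across two opposite sides.
- lens: black lens block, orange label on top: 40 mm wide (x), 30 (y), 40 high, with a dark lens barrel 30 mm across and 60 long through it along y, 20 mm up, 0.14 kg. Stands on its flat underside; grip its side faces (x = -20, +20 mm) from above. Origin: centre of underside, z up. Light passes along y; either way round is the same. Starts on the table, yaw within 0.6 rad. Fragile.
- glue_a: bystander: white dropper bottle of glue with a white collar, 27 mm across, 92 mm high with its clear nozzle, loose on the table among the things. Origin: centre of its underside.
- glue_b: bystander: the same dropper bottle with a red collar, loose on the table among the things. Origin: centre of its underside.
- battery: bystander: black battery box with a yellow band and a white label, 55 mm (x) by 34 mm (y) by 26 mm high, loose on the table among the things. Origin: centre of its underside.
Not all that is in view belongs to the job. Of the things that look like the chart, take the one that is farthest to the robot's left at the start.

How it is judged (in metres and radians):
At the end, for the whole second after the job is handed in: All upright, at rest, let go, within 12 mm of the lamp-screen line: chart 220 mm from both; diffuser 110 mm from lamp, riser 110 mm from screen, between them (each within 15 mm, centres); lens on the riser within 10 mm of its centre. Diffuser, chart, lens face along the line within 0.2 rad (x of diffuser in the frame of board between -0.012 and 0.012 m and z of diffuser in the frame of board between 0.008 and 0.016 m and angle between each of diffuser, chart, riser, lens's own z axis and vertical below 0.08 rad and x of chart in the frame of board between -0.012 and 0.012 m and z of chart in the frame of board between 0.008 and 0.016 m and x of riser in the frame of board between -0.012 and 0.012 m and z of riser in the frame of board between 0.008 and 0.016 m and horizontal distance between diffuser and lamp between 0.095 and 0.125 m and horizontal distance between diffuser and screen below 0.36 m and horizontal distance between chart and lamp between 0.205 and 0.235 m and horizontal distance between chart and screen between 0.205 and 0.235 m and horizontal distance between riser and screen between 0.095 and 0.125 m and horizontal distance between riser and lamp below 0.36 m and x of lens in the frame of riser between -0.01 and 0.01 m and y of lens in the frame of riser between -0.01 and 0.01 m and z of lens in the frame of riser between 0.046 and 0.054 m and angle between the y axis of each of diffuser, chart, lens and the y axis of board, either way round below 0.2 rad and linear speed of each of diffuser, chart, riser, lens below 0.02 m/s and contact force between each of diffuser, chart, riser, lens and the fingers below 0.1 N); the robot touches nothing.
It fails at once if the diffuser is dropped (falls free from more than about 1.5 cm) (linear speed of diffuser above 0.55 m/s and contact force between diffuser and the fingers below 0.05 N).
It fails at once if the chart is dropped (falls free from more than about 1.5 cm) (linear speed of chart above 0.55 m/s and contact force between chart and the fingers below 0.05 N).
It fails at once if the lens block is dropped (falls free from more than about 1.5 cm) (linear speed of lens above 0.55 m/s and contact force between lens and the fingers below 0.05 N).
It fails at once if a glue bottle or the battery box is moved by more than 20 mm or knocked over (distance of any of glue_a, glue_b, battery from where it was at the start of the episode above 0.02 m or angle between any of glue_a, glue_b, battery's own z axis and vertical above 0.35 rad).
It also fails if it takes over 120 s, if anything falls off the work surface, if the arm or the gripper's body presses on something with over 40 N, if the wrist force passes 120 N, or if a joint passes its speed limit or range.

## Robot

A 6-joint arm with a two-finger parallel gripper is mounted at the origin on the work surface. World frame = base frame: x ahead of the robot, y to its left, z up, the work surface at z = 0. Lengths are in mm, angles in rad, forces in N, time in s.
With the tool pointing down it reaches from about 275 to 750 mm from the base axis. Payload 10.2 kg.
Tool frame: the origin (TCP) lies at the very end of the fingers, on their centre line; the grasp point (between the pads) lies 19 mm behind it; z points along the fingers, y is the line along which they close (so a half turn about z gives the same grasp; the last joint's range is limited). The gripper opens to 85 mm and grips with 20 to 120 N. Pads are 22 mm wide; open, the fingers measure 114 mm over their backs; the gripper's body (76 mm by 85 mm) begins 54 mm behind the grasp point. The pads swing forward as they close: fully open they stand 13 mm farther back than shut.
Start: joints at [-1.552, 0.313, 1.498, -0, 1.331, -0.223], TCP at [125.698, -509.736, 231.294] pointing down, gripper open.
Joint ranges: [-2.94, 2.94], [-0.97, 2.17], [0.19, 2.56], [-1.23, 4.37], [0.02, 3.11], [-2.88, 2.88]. Speed limits (rad/s): [2.39, 2.39, 3.01, 3.14, 3.14, 3.14].

## Interface

Orientations are given as a unit quaternion [w, x, y, z].
In Python, from rig import ctrl, optics gives the robot as it stands. The module is installed in compiled form; this text tells all that it offers.
- The arm moves only by the shell command python3 -m handwheel 'ROWS' [FORCE]. ROWS is JSON, a list that holds one entry, the list of rows, each a list of 5 numbers: the gripper command: -1 is fully open, 1 is shut, values between are in proportion, then the shift along the world's x, y, z in units of 50 mm (1.0 is 50 mm), then the turn about the world's z in units of 8 degrees (1.0 is 8 degrees). In form: [[[gripper, tx, ty, tz, twist], ...]]. A call has 1 to 10 rows; each row shifts and turns the commanded pose from where the row before left it; what a row does not reach is not made up. A row lasts 1/10 s, in which the tool goes at most 50 mm and 8.59 degrees, less where a joint would pass 70% of its speed; a pose out of reach is approached as far as the arm can. A call is refused whole if a number of a shift passes 1 or a number of a turn 1, either way. A call with a gripper value outside its range is refused whole. The fingers move at their own pace and stop on an object; FORCE is the grip in N (left out, the last holds). Time passes only in rows, so rows that do not move let the fingers close. It gives the time, the measured TCP pose, the force, the opening and the grip force at its end, in the units of the state.
- ctrl.sense(): the state, without advancing time (a new reading comes with each control period).
- optics.capture(name): name is "scene" or "side" or "wrist"; returns a dict with "img" (400x640x3 uint8, blue, green, red), "K" (3x3 intrinsics, pixels), "R" (3x3) and "t" (3): a world point X has camera coordinates R X + t. Camera axes: x right, y down, z forward; pixel columns grow to the right and rows downward; lengths in mm; the calibration is good to about 2 mm. A picture is of the moment at which its call begins. There is no depth.
- ctrl.finish_job(): hands the job in; it is judged then, once.
The state is a dict: "time_s": time; "joints": joint angles; "dq": joint speeds; "tau": joint torques, N m; "eef_pos": TCP position; "ee_rot": TCP orientation; "force": force on the tool from outside, world axes, zero at the start; "wrist_torque": the same for the moment, N m; "grip_width": opening from 0.0 (shut) to 1.0 (fully open); "grip_force": force on a finger pad.
Only numpy, scipy, OpenCV 4.12 (cv2) and the standard library are available. Lean on these libraries where they do the work, as an engineer would, in place of code of your own. Each camera call takes 0.05 s, during which the arm holds its last target. There are 200 camera calls.

## Working session

There is one attempt and no reset: what is moved stays moved. The work goes in short steps, Python scripts to look and compute and a shell command to move; the robot and the scene stay as the last step left them, time stands still between calls to the robot, and variables do not carry over. Pictures are saved under pics/ and viewed, at most 14 in all, crops included, and the job is handed in when it is done.

```bash
mkdir -p pics
python3 - <<'E'
from rig import ctrl, optics
import cv2,numpy as np,pickle
for n in("scene","side"):
    c=optics.capture(n);cv2.imwrite(f"pics/{n}0.png",c["img"]);pickle.dump(c,open(n+".pkl","wb"))
    print(n,c["K"].tolist(),np.round(-c["R"].T@c["t"]),np.round(c["R"],3).tolist())
s=ctrl.sense();print(s["eef_pos"],s["ee_rot"],s["time_s"],s["grip_width"])
E
```

```text
scene [[428.6239297876414, 0.0, 323.8356184285878], [0.0, 428.6239297876414, 200.83468476775127], [0.0, 0.0, 1.0]] [1074. -241. 1008.] [[0.427, 0.904, -0.017], [0.755, -0.367, -0.543], [-0.497, 0.219, -0.84]]
side [[455.8154434090343, 0.0, 324.66708290094545], [0.0, 455.8154434090343, 195.63629902775668], [0.0, 0.0, 1.0]] [230. 537. 763.] [[-0.9, -0.436, 0.005], [-0.336, 0.686, -0.646], [0.278, -0.583, -0.763]]
[ 125.70101269 -509.49978153  230.79006537] [-5.80182683e-04  9.92701292e-01  1.20597696e-01  6.45929164e-05] 0.1 0.9997711269895838
```

View pics/scene0.png

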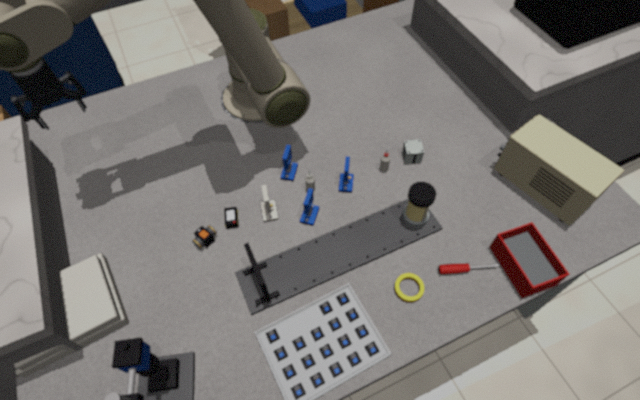

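View pics/side0.png

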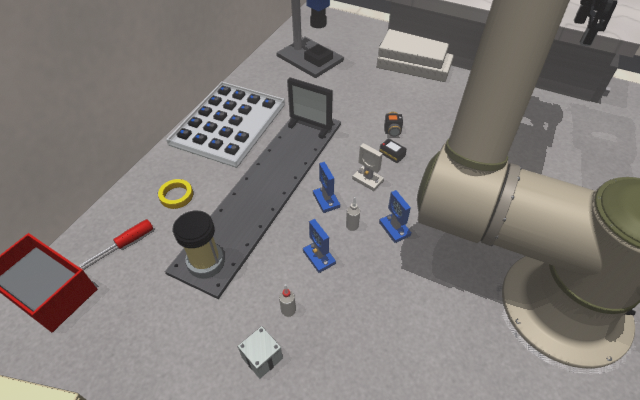

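The scene view shows the lamp at (418,205) and the screen at (258,275). Blue holders are at (288,162), (310,208) and (347,175), the diffuser at (268,205), the lens at (204,236) and the riser at (413,151). Next I'll localise these roughly.

```bash
cat > h.py <<'E'
import numpy as np,pickle,cv2
def px2w(c,p,z):
    d=c["R"].T@np.linalg.solve(c["K"],[p[0],p[1],1.]); o=-c["R"].T@c["t"]
    return o+d*(z-o[2])/d[2]
def w2px(c,X):
    q=c["K"]@(c["R"]@np.asarray(X,float)+c["t"]); return q[:2]/q[2]
E
python3 - <<'E'
from h import *
S=pickle.load(open("scene.pkl","rb"));D=pickle.load(open("side.pkl","rb"))
print("SCENE")
for n,p,z in [("bc1",(238,274),12),("bc2",(250,308),12),("bc3",(441,230),12),("bc4",(425,203),12),("blueA",(288,173),12),("blueB",(309,215),12),("blueC",(346,185),12),("diff",(268,214),12),("lens",(204,235),40),("riser",(413,148),50),("glue1",(310,188),0),("glue2",(385,168),0),("bat",(231,217),20)]:
    print(n,np.round(px2w(S,p,z)[:2]))
print("SIDE")
for n,p,z in [("bc2",(220,290),12),("bc3",(170,268),12),("bc4",(340,122),12),("blueA",(395,228),12),("blueB",(326,198),12),("blueC",(319,258),12),("diff",(368,180),12),("lens",(394,118),40),("riser",(260,342),50),("glue1",(352,226),0),("glue2",(288,311),0),("bat",(393,148),26)]:
    print(n,np.round(px2w(D,p,z)[:2]))
cv2.imwrite("pics/cs.png",cv2.resize(S["img"][135:315,185:445],None,fx=3,fy=3,interpolation=2))
E
```

```text
SCENE
bc1 [ 588. -267.]
bc2 [ 683. -270.]
bc3 [702. 258.]
bc4 [612. 266.]
blueA [352. -33.]
blueB [508. -37.]
blueC [464.  98.]
diff [ 457. -136.]
lens [ 461. -310.]
riser [455. 317.]
glue1 [421.   5.]
glue2 [452. 233.]
bat [ 427. -230.]
SIDE
bc2 [577. 252.]
bc3 [689. 255.]
bc4 [ 574. -271.]
blueA [337. -22.]
blueB [498. -32.]
blueC [444. 111.]
diff [ 437. -120.]
lens [ 450. -312.]
riser [449. 316.]
glue1 [421.   4.]
glue2 [448. 229.]
bat [ 419. -226.]
```

View pics/cs.png

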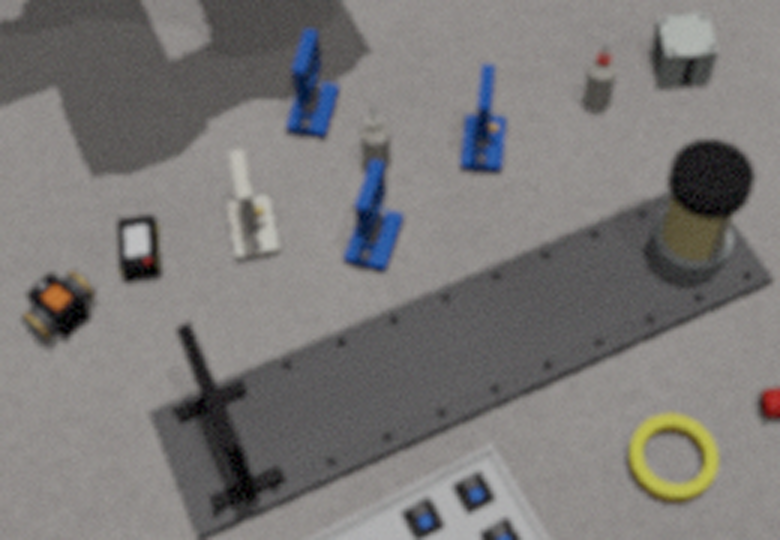

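The blue holder farthest left is C, at about (455,105), so that is the chart. I'll move the wrist camera over the scene for precise views.

```bash
python3 -m handwheel '[[[-1,0.5,0.4,0.35,0.95],[-1,0.5,0.4,0.35,0.95],[-1,0.5,0.4,0.35,0.95],[-1,0.5,0.4,0.35,0.95],[-1,0.5,0.4,0.35,0.95],[-1,0.5,0.4,0.35,0.95],[-1,0.5,0.4,0.35,0.95],[-1,0.5,0.4,0.35,0.95],[-1,0.5,0.4,0.35,0.95],[-1,0.5,0.4,0.35,0.95]]]' && python3 -m handwheel '[[[-1,0,0,0,0],[-1,0,0,0,0]]]'
python3 - <<'E'
from rig import optics,ctrl
from h import *
c=optics.capture("wrist");pickle.dump(c,open("w1.pkl","wb"));cv2.imwrite("pics/w1.png",c["img"])
s=ctrl.sense();print(s["eef_pos"],s["ee_rot"],s["joints"],-c["R"].T@c["t"],c["R"].round(2).tolist(),c["K"][0])
for p in [(0,0),(640,0),(640,400),(0,400)]:print(px2w(c,p,0).round())
E
```

```text
time_s: 1.1
eef_pos: [376.5, -308.7, 406.8]
ee_rot: [-0.0, 0.706, 0.708, 0.0]
force: [-0.4, 0.5, -0.2]
grip_width: 1.0
grip_force: 0.0
time_s: 1.3
eef_pos: [375.8, -309.6, 405.8]
ee_rot: [-0.0, 0.708, 0.706, -0.0]
force: [-0.3, -0.4, -0.9]
grip_width: 0.999
grip_force: 0.0
[ 375.31650873 -309.97386596  405.47023803] [-7.22138695e-04  7.08530116e-01  7.05680205e-01 -4.97957529e-05] [-9.31424848e-01  1.70697610e-01  1.23477567e+00 -3.10135991e-04
  1.73753440e+00 -9.27445717e-01] [ 376.91364472 -234.08988509  549.01765459] [[1.0, -0.0, -0.0], [-0.0, -0.96, 0.3], [-0.0, -0.3, -0.96]] [311.40111043   0.         316.34436923]
[-111.  -84.    0.]
[877. -88.   0.]
[1123. -898.    0.]
[-357. -894.    0.]
```

View pics/w1.png

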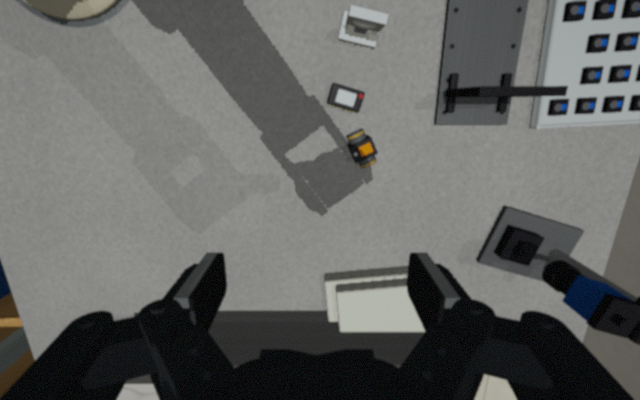

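```bash
cat > cap.py <<'E'
import sys
from rig import optics,ctrl
from h import *
n=sys.argv[1];c=optics.capture("wrist");c["s"]=ctrl.sense();pickle.dump(c,open(n+".pkl","wb"))
s=c["s"];print(n,s["eef_pos"].round(1),s["joints"].round(2))
E
python3 -m handwheel '[[[-1,0.32,0.08,-0.82,0],[-1,0.32,0.08,-0.82,0],[-1,0.32,0.08,-0.82,0],[-1,0.32,0.08,-0.82,0],[-1,0.32,0.08,-0.82,0],[-1,0,0,0,0],[-1,0,0,0,0],[-1,0,0,0,0]]]' |sed -n 2p; python3 cap.py lens
python3 -m handwheel '[[[-1,0,0.8,0,0],[-1,0,0.8,0,0],[-1,0,0.8,0,0],[-1,0,0.8,0,0],[-1,0,0.6,0,0],[-1,0,0,0,0],[-1,0,0,0,0],[-1,0,0,0,0]]]'|sed -n 2p; python3 cap.py diff
python3 -m handwheel '[[[-1,0,0.9,0,0],[-1,0,0.9,0,0],[-1,0,0.9,0,0],[-1,0,0.9,0,0],[-1,0,0.9,0,0],[-1,0,0,0,0],[-1,0,0,0,0],[-1,0,0,0,0]]]'|sed -n 2p; python3 cap.py chart
python3 -m handwheel '[[[-1,0,0.85,0,0],[-1,0,0.85,0,0],[-1,0,0.85,0,0],[-1,0,0.85,0,0],[-1,0,0.85,0,0],[-1,0,0,0,0],[-1,0,0,0,0],[-1,0,0,0,0]]]'|sed -n 2p; python3 cap.py riser
python3 - <<'E'
from h import *
T=dict(lens=(457,-311,30),diff=(447,-128,70),chart=(455,105,70),riser=(452,316,40))
m=[]
for n,X in T.items():
    c=pickle.load(open(n+".pkl","rb"));u,v=w2px(c,X).astype(int);u=min(max(u,66),573);v=min(max(v,50),349);print(n,u,v)
    m.append(cv2.resize(c["img"][v-50:v+50,u-66:u+67],(400,300),interpolation=2))
cv2.imwrite("pics/m1.png",np.vstack([np.hstack(m[:2]),np.hstack(m[2:])]))
E
```

```text
eef_pos: [455.5, -290.9, 203.5]
lens [ 455.5 -290.9  203.5] [-0.79  0.37  1.5  -0.    1.27 -0.78]
eef_pos: [455.9, -100.9, 202.0]
diff [ 455.8 -100.9  201.8] [-0.47  0.21  1.71 -0.    1.22 -0.47]
eef_pos: [456.0, 124.0, 201.3]
chart [456.  123.9 201.3] [ 0.02  0.22  1.69 -0.    1.22  0.02]
eef_pos: [456.3, 336.3, 201.3]
riser [456.3 336.3 201.4] [ 0.43  0.43  1.41 -0.    1.3   0.43]
lens 316 194
diff 305 214
chart 314 206
riser 311 198
```

View pics/m1.png

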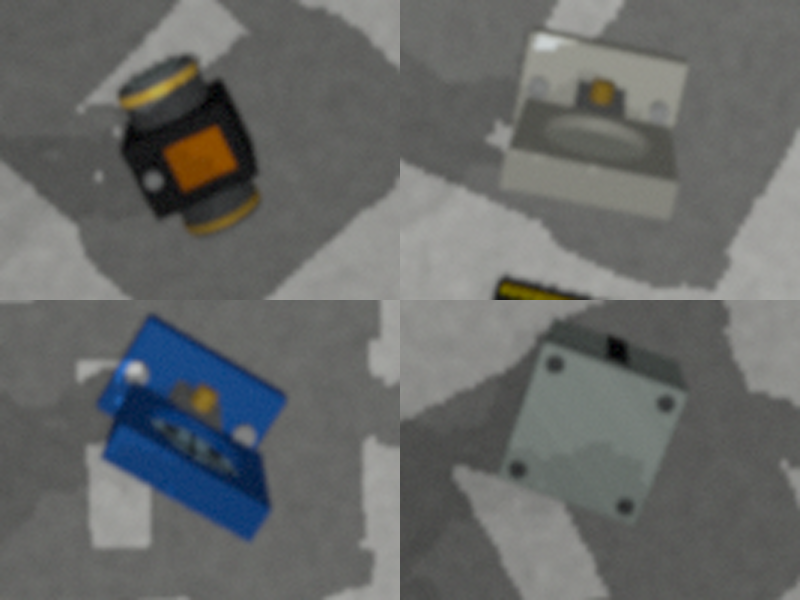

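Montage: lens at top left with its barrel running toward lower right, diffuser at top right, chart at bottom left, riser at bottom right. All top-face corners are readable, so I'll convert them to poses.

Run:
```python
from h import *
P=dict(lens=((316,194),40,[(121,156),(219,86),(257,172),(160,218)]),
diff=((305,214),95,[(110,150),(275,180),(268,220),(100,188)]),
chart=((314,206),95,[(113,122),(270,207),(250,241),(104,157)]),
riser=((311,198),50,[(143,42),(288,90),(235,222),(100,175)]))
for n,(o,z,L) in P.items():
    c=pickle.load(open(n+".pkl","rb"))
    W=np.array([px2w(c,(o[0]-66+a*133/400,o[1]-50+b/3),z)[:2] for a,b in L])
    e=W[1]-W[0]+W[2]-W[3];f=W[0]-W[3]+W[1]-W[2]
    print(n,W.mean(0).round(1),"yaw x",np.degrees(np.arctan2(e[1],e[0])).round(1),"perp",np.degrees(np.arctan2(f[1],f[0])).round(1)-90,"size",np.linalg.norm(e)/2,np.linalg.norm(f)/2)
```

```text
lens [ 453.  -310.9] yaw x 31.5 perp 26.099999999999994 size 39.4216180126208 29.66116983647721
diff [ 444.1 -129. ] yaw x -11.7 perp -12.299999999999997 size 48.77360931809638 12.415199685288409
chart [451.1 104.3] yaw x -31.2 perp -22.099999999999994 size 50.050215932979306 11.323181472076534
riser [449.5 324.9] yaw x -19.9 perp -19.799999999999997 size 48.53934653970079 48.134972955950786
```

```bash
python3 -m handwheel '[[[-1,0.5,-0.5,0.1,0],[-1,0.5,-0.5,0.1,0],[-1,0.5,-0.5,0.1,0],[-1,0.5,-0.5,0.1,0],[-1,0.5,-0.5,0,0],[-1,0.5,-0.2,0,0],[-1,0,0,0,0],[-1,0,0,0,0],[-1,0,0,0,0]]]'|sed -n 2p; python3 cap.py A
python3 -m handwheel '[[[-1,0,-0.9,0,0],[-1,0,-0.9,0,0],[-1,0,-0.9,0,0],[-1,0,-0.9,0,0],[-1,0,-0.9,0,0],[-1,0,-0.9,0,0],[-1,0,-0.9,0,0],[-1,0,-0.9,0,0],[-1,0,0,0,0],[-1,0,0,0,0]]]'|sed -n 2p; python3 -m handwheel '[[[-1,0,0,0,0],[-1,0,0,0,0]]]'|sed -n 2p;python3 cap.py B
python3 - <<'E'
from h import *
m=[]
for n in "AB":
    c=pickle.load(open(n+".pkl","rb"));m.append(cv2.resize(c["img"][0:300,220:420],(400,600),interpolation=2))
cv2.imwrite("pics/m2.png",np.hstack(m))
E
```

```text
eef_pos: [605.1, 202.7, 221.5]
A [605.1 202.9 221.7] [0.14 0.58 1.13 0.   1.43 0.14]
eef_pos: [605.4, -157.3, 221.4]
eef_pos: [605.8, -155.7, 221.6]
B [ 605.8 -155.8  221.6] [-0.44  0.55  1.18  0.    1.42 -0.44]
```

View pics/m2.png

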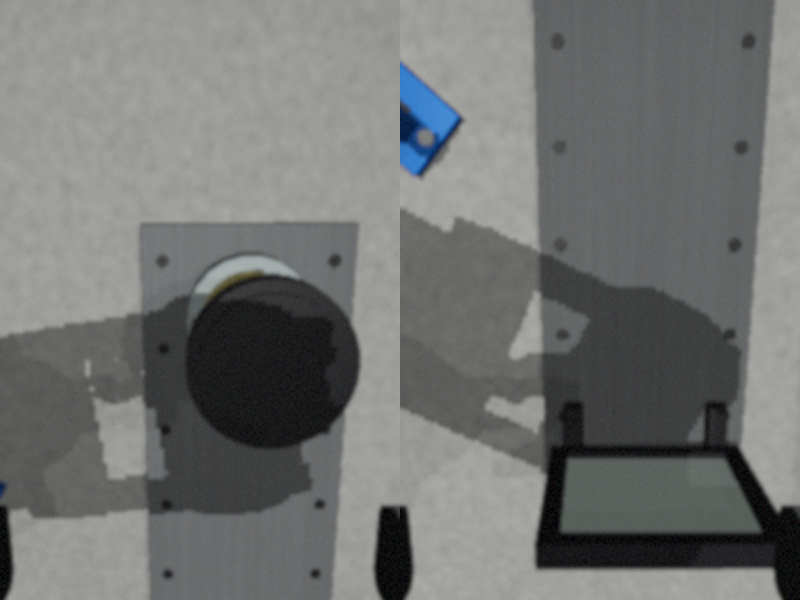

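A shows the lamp end of the board, with corners at crop (140,223) and (358,223). B shows the screen end. The hole pairs give the board axis.

Run:
```python
from h import *
c={n:pickle.load(open(n+".pkl","rb")) for n in "AB"}
def w(n,p,z=12):return px2w(c[n],(220+p[0]/2,p[1]/2),z)[:2]
k=w("A",(140,223)),w("A",(358,223));print("end",k)
M=[]
for n,a,b in [("A",(162,261),(335,261)),("A",(166,505),(319,505)),("A",(167,574),(315,574)),("B",(158,41),(348,41)),("B",(159,147),(341,147)),("B",(160,245),(334,245)),("B",(162,335),(329,335))]:
    p,q=w(n,a),w(n,b);M.append((p+q)/2);print(n,p.round(1),q.round(1),M[-1].round(1),np.linalg.norm(q-p).round(1))
M=np.array(M);f=np.polyfit(M[:,1],M[:,0],1);print("yaw",-np.degrees(np.arctan(f[0])),f,(M[:,0]-np.polyval(f,M[:,1])).round(1))
u=np.array([f[0],1]);u/=np.linalg.norm(u)
e=(k[0]+k[1])/2;C=e-270*u;C[0]=np.polyval(f,C[1]);print("C",C,"lamp",C+220*u,"screen",C-220*u)
s=[w("B",p,134) for p in [(138,543),(137,567),(378,567),(373,543)]];print("screen top",np.mean(s,0),s[2]-s[1])
print("lampcap",w("A",(273,361),134))
for t in(110,0,-110):print(t,(C+t*u).round(1))
```

```text
end (array([577.45473428, 266.62260819]), array([696.58608407, 266.24732674]))
A [589.1 246.2] [685.3 245.9] [637.2 246. ] 96.2
A [589.   95.8] [685.   95.5] [637.   95.6] 96.0
A [588.8  46. ] [685.2  45.7] [637.   45.8] 96.4
B [589.4  -3.3] [685.3  -3.4] [637.4  -3.3] 95.8
B [589.1 -53.1] [685.2 -53.2] [637.2 -53.2] 96.1
B [ 588.8 -103.6] [ 684.9 -103.7] [ 636.8 -103.6] 96.1
B [ 589.1 -154.1] [ 685.3 -154.2] [ 637.2 -154.2] 96.2
yaw -0.009758994964980018 [1.70326595e-04 6.37114204e+02] [ 0.1 -0.2 -0.1  0.3  0.1 -0.3  0.1]
C [637.1135964   -3.56502862] lamp [637.15106825 216.43496819] screen [ 637.07612455 -223.56502543]
screen top [ 633.5723291  -223.01292125] [102.33010787  -0.14411174]
lampcap [636.71859703 219.65399396]
110 [637.1 106.4]
0 [637.1  -3.6]
-110 [ 637.1 -113.6]
```

Board pose is clean: centre (637,-3.6), yaw 0. Riser first.

```bash
python3 -m handwheel '[[[-1,-0.312,0.96,0,-0.246],[-1,-0.312,0.96,0,-0.246],[-1,-0.312,0.96,0,-0.246],[-1,-0.312,0.96,0,-0.246],[-1,-0.312,0.96,0,-0.246],[-1,-0.312,0.96,0,-0.246],[-1,-0.312,0.96,0,-0.246],[-1,-0.312,0.96,0,-0.246],[-1,-0.312,0.96,0,-0.246],[-1,-0.312,0.96,0,-0.246]]]'|sed -n 2,3p;python3 -m handwheel '[[[-1,0,0,-0.8,0],[-1,0,0,-0.8,0],[-1,0,0,-0.4,0],[-1,0,0,0,0],[-1,0,0,0,0],[-1,0,0,0,0]]]'
```

```text
eef_pos: [449.6, 320.7, 221.7]
ee_rot: [0.0, 0.818, 0.575, 0.0]
time_s: 8.55
eef_pos: [451.8, 318.8, 123.0]
ee_rot: [0.0, 0.818, 0.575, 0.001]
force: [0.0, 0.8, 0.2]
grip_width: 1.0
grip_force: 0.0
```

```bash
python3 -m handwheel '[[[-1,-0.04,0.12,-0.6,0],[-1,0,0,-0.6,0],[-1,0,0,-0.6,0],[-1,0,0,-0.4,0],[-1,0,0,0,0],[-1,0,0,0,0],[-1,0,0,0,0]]]'|sed -n 2,4p;python3 -m handwheel '[[[1,0,0,0,0],[1,0,0,0,0],[1,0,0,0,0],[1,0,0,0,0],[1,0,0,0,0],[1,0,0,0,0],[1,0,0,0,0],[1,0,0,0,0],[1,0,0,0,0],[1,0,0,0,0]]]' 50
```

```text
eef_pos: [450.2, 324.8, 13.2]
ee_rot: [0.0, 0.818, 0.575, 0.002]
force: [0.2, 0.3, 0.0]
time_s: 10.25
eef_pos: [449.4, 324.5, 12.1]
ee_rot: [-0.0, 0.818, 0.575, 0.0]
force: [-1.6, 0.5, 5.3]
grip_width: 0.579
grip_force: 53.6
```

```bash
python3 -m handwheel '[[[1,0,0,0.3,0],[1,0,0,0.7,0],[1,0,0,0.8,0],[1,0,0,0.9,0],[1,0,0,0.8,0],[1,0,0,0.3,0],[1,0,0,0,0],[1,0,0,0,0],[1,0,0,0,0]]]'; python3 cap.py chk
python3 - <<'E'
from h import *
c=pickle.load(open("chk.pkl","rb"));cv2.imwrite("pics/chk.png",c["img"][150:400,120:520])
E
```

```text
time_s: 11.15
eef_pos: [448.5, 323.9, 199.4]
ee_rot: [-0.0, 0.818, 0.575, -0.002]
force: [0.2, 0.4, -4.0]
grip_width: 0.58
grip_force: 53.5
chk [448.6 324.  199.6] [0.41 0.4  1.46 0.   1.29 0.76]
```

```bash
python3 -m handwheel '[[[1,0.377,-0.875,0,0.2475],[1,0.377,-0.875,0,0.2475],[1,0.377,-0.875,0,0.2475],[1,0.377,-0.875,0,0.2475],[1,0.377,-0.875,0,0.2475],[1,0.377,-0.875,0,0.2475],[1,0.377,-0.875,0,0.2475],[1,0.377,-0.875,0,0.2475],[1,0.377,-0.875,0,0.2475],[1,0.377,-0.875,0,0.2475]]]'|sed -n 2,3p;python3 -m handwheel '[[[1,0,0,-0.6,0],[1,0,0,-0.8,0],[1,0,0,-0.8,0],[1,0,0,-0.4,0],[1,0,0,-0.3,0],[1,0,0,0,0],[1,0,0,0,0],[1,0,0,0,0],[1,0,0,0,0]]]'
```

```text
eef_pos: [637.8, -115.1, 199.9]
ee_rot: [-0.001, 0.707, 0.707, -0.0]
time_s: 13.1
eef_pos: [638.2, -113.4, 57.6]
ee_rot: [0.001, 0.707, 0.707, 0.0]
force: [0.2, -0.3, -4.1]
grip_width: 0.58
grip_force: 53.6
```

```bash
python3 -m handwheel '[[[1,-0.02,0,-0.3,0],[1,0,0,-0.2,0],[1,0,0,-0.08,0],[1,0,0,-0.05,0],[1,0,0,-0.04,0],[1,0,0,0,0],[1,0,0,0,0],[1,0,0,0,0]]]'
```

```text
time_s: 13.9
eef_pos: [636.6, -113.2, 24.1]
ee_rot: [-0.0, 0.707, 0.707, -0.0]
force: [-7.1, 0.7, 6.7]
grip_width: 0.579
grip_force: 54.9
```

```bash
python3 -m handwheel '[[[-1,0,0,0,0],[-1,0,0,0,0],[-1,0,0,0,0],[-1,0,0,0,0],[-1,0,0,0,0],[-1,0,0,0.4,0],[-1,0,0,0.8,0],[-1,0,0,0.8,0],[-1,0,0,0.8,0],[-1,0,0,0.8,0]]]'|sed -n 2,4p; python3 -m handwheel '[[[-1,-0.465,0.544,0,-0.46],[-1,-0.465,0.544,0,-0.47],[-1,-0.465,0.544,0,-0.47],[-1,-0.465,0.544,0,-0.47],[-1,-0.465,0.544,0,-0.47],[-1,-0.465,0.544,0,-0.47],[-1,-0.465,0.544,0,-0.47],[-1,-0.465,0.544,0,-0.47],[-1,0,0,0,0],[-1,0,0,0,0]]]'|sed -n 2,3p
```

```text
eef_pos: [636.5, -113.1, 204.6]
ee_rot: [0.0, 0.707, 0.707, 0.0]
force: [0.7, -0.6, 0.7]
eef_pos: [450.7, 104.6, 203.2]
ee_rot: [0.0, 0.866, 0.501, 0.0]
```

```bash
python3 -m handwheel '[[[-1,0,0,-0.7,0],[-1,0,0,-0.8,0],[-1,0,0,-0.8,0],[-1,0,0,-0.4,0],[-1,0,0,-0.2,0],[-1,0,0,0,0],[-1,0,0,0,0],[-1,0,0,0,0]]]'|sed -n 2,4p; python3 -m handwheel '[[[1,0,0,0,0],[1,0,0,0,0],[1,0,0,0,0],[1,0,0,0,0],[1,0,0,0,0],[1,0,0,0,0],[1,0,0,0,0],[1,0,0,0,0]]]' 40 && python3 -m handwheel '[[[1,0,0,0.2,0],[1,0,0,0.5,0],[1,0,0,0.8,0],[1,0,0,0.8,0],[1,0,0,0.5,0],[1,0,0,0.2,0],[1,0,0,0,0],[1,0,0,0,0]]]';python3 cap.py chk2;  python3 - <<'E'
from h import *
c=pickle.load(open("chk2.pkl","rb"));cv2.imwrite("pics/chk2.png",c["img"])
E
```

```text
eef_pos: [451.5, 104.2, 58.9]
ee_rot: [0.001, 0.866, 0.5, 0.001]
force: [-0.3, -0.7, 0.0]
time_s: 17.5
eef_pos: [450.8, 104.5, 58.4]
ee_rot: [0.0, 0.866, 0.5, 0.0]
force: [-2.0, 0.3, 4.0]
grip_width: 0.58
grip_force: 41.3
time_s: 18.3
eef_pos: [450.0, 104.4, 206.5]
ee_rot: [-0.001, 0.866, 0.5, -0.001]
force: [-0.3, 0.1, -2.6]
grip_width: 0.578
grip_force: 42.4
chk2 [450.  104.4 206.3] [-0.03  0.2   1.71 -0.    1.23  0.5 ]
```

View pics/chk2.png

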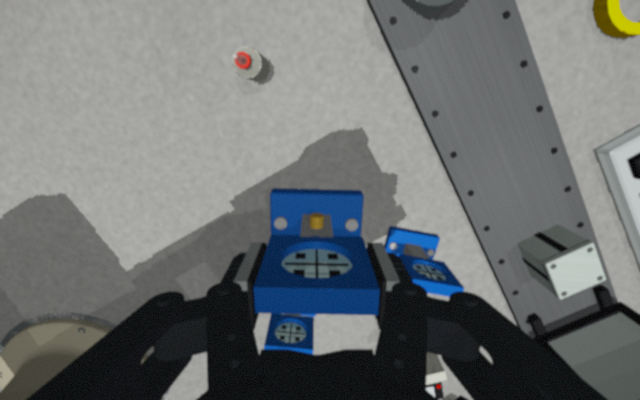

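Chart is held squarely at about (317,265), and the riser stands on the board at (575,265).

```bash
python3 -m handwheel '[[[1,0.468,-0.27,0,0.46],[1,0.468,-0.27,0,0.47],[1,0.468,-0.27,0,0.47],[1,0.468,-0.27,0,0.47],[1,0.468,-0.27,0,0.47],[1,0.468,-0.27,0,0.47],[1,0.468,-0.27,0,0.47],[1,0.468,-0.27,0,0.47],[1,0,0,0,0],[1,0,0,0,0]]]'|sed -n 2,3p; python3 -m handwheel '[[[1,0,0,-0.5,0],[1,0,0,-0.7,0],[1,0,0,-0.6,0],[1,0,0,-0.3,0],[1,0,0,-0.2,0],[1,0,0,0,0],[1,0,0,0,0],[1,0,0,0,0]]]'
```

```text
eef_pos: [637.4, -3.6, 205.8]
ee_rot: [-0.001, 0.708, 0.707, -0.001]
time_s: 20.15
eef_pos: [638.3, -3.6, 94.0]
ee_rot: [0.001, 0.707, 0.707, 0.001]
force: [-0.4, 0.2, -1.2]
grip_width: 0.579
grip_force: 43.0
```

```bash
python3 -m handwheel '[[[1,-0.02,0,-0.2,0],[1,0,0,-0.15,0],[1,0,0,-0.08,0],[1,0,0,-0.03,0],[1,0,0,-0.02,0],[1,0,0,0,0],[1,0,0,0,0],[1,0,0,0,0]]]'
```

```text
time_s: 20.95
eef_pos: [636.5, -3.6, 70.5]
ee_rot: [-0.0, 0.707, 0.707, -0.0]
force: [-8.7, 0.7, 14.2]
grip_width: 0.583
grip_force: 44.7
```

```bash
python3 -m handwheel '[[[-1,0,0,0,0],[-1,0,0,0,0],[-1,0,0,0,0],[-1,0,0,0,0],[-1,0,0,0,0],[-1,0,0,0.4,0],[-1,0,0,0.8,0],[-1,0,0,0.8,0],[-1,0,0,0.6,0],[-1,0,0,0,0]]]'|sed -n 2,4p; python3 -m handwheel '[[[-1,-0.481,-0.314,0,-0.18],[-1,-0.481,-0.314,0,-0.19],[-1,-0.481,-0.314,0,-0.19],[-1,-0.481,-0.314,0,-0.19],[-1,-0.481,-0.314,0,-0.19],[-1,-0.481,-0.314,0,-0.19],[-1,-0.481,-0.314,0,-0.19],[-1,-0.481,-0.314,0,-0.19],[-1,0,0,0,0],[-1,0,0,0,0]]]'|sed -n 2,3p
```

```text
eef_pos: [638.4, -3.8, 203.6]
ee_rot: [0.003, 0.707, 0.707, 0.002]
force: [0.1, -0.7, -1.0]
eef_pos: [444.4, -129.3, 198.5]
ee_rot: [-0.0, 0.778, 0.628, 0.0]
```

Descend to 58 (-140), close, lift.

```bash
python3 -m handwheel '[[[-1,0,0,-0.7,0],[-1,0,0,-0.8,0],[-1,0,0,-0.7,0],[-1,0,0,-0.4,0],[-1,0,0,-0.2,0],[-1,0,0,0,0],[-1,0,0,0,0],[-1,0,0,0,0]]]'|sed -n 2,4p; python3 -m handwheel '[[[1,0,0,0,0],[1,0,0,0,0],[1,0,0,0,0],[1,0,0,0,0],[1,0,0,0,0],[1,0,0,0,0],[1,0,0,0,0],[1,0,0,0,0]]]' 40 && python3 -m handwheel '[[[1,0,0,0.2,0],[1,0,0,0.5,0],[1,0,0,0.8,0],[1,0,0,0.8,0],[1,0,0,0.5,0],[1,0,0,0.2,0],[1,0,0,0,0],[1,0,0,0,0]]]'
```

```text
eef_pos: [445.2, -129.4, 59.8]
ee_rot: [0.001, 0.778, 0.629, 0.0]
force: [-0.5, -0.5, -0.9]
time_s: 24.55
eef_pos: [444.4, -129.3, 59.3]
ee_rot: [0.0, 0.778, 0.629, -0.0]
force: [-2.2, 1.0, 5.4]
grip_width: 0.582
grip_force: 40.7
time_s: 25.35
eef_pos: [443.9, -128.9, 207.5]
ee_rot: [-0.001, 0.778, 0.629, -0.0]
force: [-0.5, 0.0, -2.3]
grip_width: 0.578
grip_force: 42.5
```

```bash
python3 -m handwheel '[[[1,0.483,0.588,0,0.18],[1,0.483,0.588,0,0.19],[1,0.483,0.588,0,0.19],[1,0.483,0.588,0,0.19],[1,0.483,0.588,0,0.19],[1,0.483,0.588,0,0.19],[1,0.483,0.588,0,0.19],[1,0.483,0.588,0,0.19],[1,0,0,0,0],[1,0,0,0,0]]]'|sed -n 2,3p; python3 -m handwheel '[[[1,0,0,-0.5,0],[1,0,0,-0.7,0],[1,0,0,-0.6,0],[1,0,0,-0.3,0],[1,0,0,-0.2,0],[1,0,0,0,0],[1,0,0,0,0],[1,0,0,0,0]]]'
```

```text
eef_pos: [637.2, 106.4, 206.3]
ee_rot: [-0.001, 0.707, 0.707, -0.001]
time_s: 27.15
eef_pos: [638.3, 105.9, 95.3]
ee_rot: [0.001, 0.707, 0.707, 0.001]
force: [-0.3, -0.9, -1.9]
grip_width: 0.577
grip_force: 42.7
```

```bash
python3 -m handwheel '[[[1,-0.02,0.01,-0.2,0],[1,0,0,-0.15,0],[1,0,0,-0.08,0],[1,0,0,-0.03,0],[1,0,0,-0.02,0],[1,0,0,0,0],[1,0,0,0,0],[1,0,0,0,0]]]'; python3 -m handwheel '[[[-1,0,0,0,0],[-1,0,0,0,0],[-1,0,0,0,0],[-1,0,0,0,0],[-1,0,0,0,0],[-1,0,0,0.4,0],[-1,0,0,0.8,0],[-1,0,0,0.8,0],[-1,0,0,0.6,0],[-1,0,0,0,0]]]'|sed -n 2,4p
```

```text
time_s: 27.95
eef_pos: [636.2, 106.5, 71.4]
ee_rot: [-0.0, 0.707, 0.707, -0.0]
force: [-9.2, -0.8, 13.0]
grip_width: 0.572
grip_force: 44.5
eef_pos: [638.2, 106.5, 204.7]
ee_rot: [0.003, 0.707, 0.707, 0.003]
force: [-0.1, -0.0, -0.2]
```

```bash
python3 -m handwheel '[[[-1,-0.37,-0.835,0,0.36],[-1,-0.37,-0.835,0,0.36],[-1,-0.37,-0.835,0,0.36],[-1,-0.37,-0.835,0,0.36],[-1,-0.37,-0.835,0,0.36],[-1,-0.37,-0.835,0,0.36],[-1,-0.37,-0.835,0,0.36],[-1,-0.37,-0.835,0,0.36],[-1,-0.37,-0.835,0,0.36],[-1,-0.37,-0.835,0,0.36]]]'|sed -n 2,3p;python3 -m handwheel '[[[-1,0,0,-0.6,0],[-1,0,0,-0.6,0],[-1,0,0,0,0],[-1,0,0,0,0],[-1,0,0,0,0]]]'|sed -n 2,3p;python3 cap.py l2;  python3 - <<'E'
from h import *
c=pickle.load(open("l2.pkl","rb"));u,v=w2px(c,(453,-311,40)).astype(int);print(u,v)
v=min(v,340);cv2.imwrite("pics/l2.png",cv2.resize(c["img"][v-60:v+60,u-80:u+80],None,fx=5,fy=5,interpolation=2))
E
```

```text
eef_pos: [450.4, -312.4, 199.0]
ee_rot: [-0.0, 0.508, 0.861, 0.0]
eef_pos: [452.3, -311.3, 141.2]
ee_rot: [0.001, 0.509, 0.861, -0.0]
l2 [ 452.3 -311.3  141.3] [-0.82  0.45  1.55 -0.    1.14 -1.32]
316 195
```

View pics/l2.png

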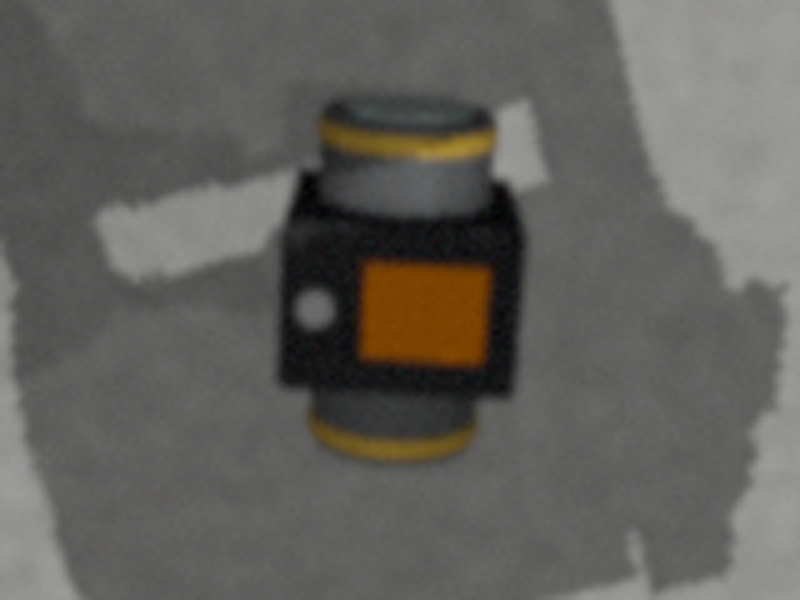

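Lens top-face corners are at crop (285,222), (522,232), (515,395) and (280,384). It is centred to within about 1 mm and turned about 2° clockwise.

```bash
python3 -m handwheel '[[[-1,0.02,-0.02,-0.7,-0.27],[-1,0,0,-0.8,0],[-1,0,0,-0.6,0],[-1,0,0,-0.4,0],[-1,0,0,-0.15,0],[-1,0,0,0,0],[-1,0,0,0,0],[-1,0,0,0,0]]]'|sed -n 2,4p; python3 -m handwheel '[[[1,0,0,0,0],[1,0,0,0,0],[1,0,0,0,0],[1,0,0,0,0],[1,0,0,0,0],[1,0,0,0,0],[1,0,0,0,0],[1,0,0,0,0]]]' 40 && python3 -m handwheel '[[[1,0,0,0.2,0],[1,0,0,0.6,0],[1,0,0,0.9,0],[1,0,0,0.9,0],[1,0,0,0.8,0],[1,0,0,0.4,0],[1,0,0,0,0],[1,0,0,0,0]]]'
```

```text
eef_pos: [453.3, -312.6, 8.7]
ee_rot: [0.001, 0.525, 0.851, -0.0]
force: [-0.3, -0.7, -0.7]
time_s: 32.1
eef_pos: [452.9, -312.2, 7.7]
ee_rot: [0.0, 0.525, 0.851, -0.0]
force: [-1.1, 0.8, 5.9]
grip_width: 0.467
grip_force: 41.4
time_s: 32.9
eef_pos: [452.3, -311.6, 196.3]
ee_rot: [-0.001, 0.525, 0.851, 0.0]
force: [-0.3, 0.5, -2.4]
grip_width: 0.466
grip_force: 40.9
```

```bash
python3 -m handwheel '[[[1,0.462,0.4955,0,-0.416],[1,0.462,0.4955,0,-0.416],[1,0.462,0.4955,0,-0.416],[1,0.462,0.4955,0,-0.416],[1,0.462,0.4955,0,-0.416],[1,0.462,0.4955,0,-0.416],[1,0.462,0.4955,0,-0.416],[1,0.462,0.4955,0,-0.416],[1,0,0,0,0],[1,0,0,0,0]]]'|sed -n 2,3p; python3 -m handwheel '[[[1,0,0,-0.5,0],[1,0,0,-0.6,0],[1,0,0,-0.5,0],[1,0,0,-0.3,0],[1,0,0,-0.2,0],[1,0,0,0,0],[1,0,0,0,0],[1,0,0,0,0]]]'
```

```text
eef_pos: [636.9, -113.3, 194.9]
ee_rot: [-0.002, 0.707, 0.708, -0.001]
time_s: 34.7
eef_pos: [638.0, -114.1, 93.6]
ee_rot: [0.001, 0.707, 0.707, 0.0]
force: [-0.2, 0.1, -2.5]
grip_width: 0.463
grip_force: 41.2
```

```bash
python3 -m handwheel '[[[1,-0.02,0.01,-0.2,0],[1,0,0,-0.15,0],[1,0,0,-0.08,0],[1,0,0,-0.03,0],[1,0,0,-0.02,0],[1,0,0,0,0],[1,0,0,0,0],[1,0,0,0,0]]]'
```

```text
time_s: 35.5
eef_pos: [636.3, -113.2, 69.7]
ee_rot: [-0.0, 0.707, 0.707, -0.0]
force: [-5.6, 1.7, 10.7]
grip_width: 0.464
grip_force: 42.8
```

Release, lift, back away toward the robot, and look.

```bash
python3 -m handwheel '[[[-1,0,0,0,0],[-1,0,0,0,0],[-1,0,0,0,0],[-1,0,0,0,0],[-1,0,0,0,0],[-1,0,0,0.4,0],[-1,0,0,0.8,0],[-1,0,0,0.8,0],[-1,0,0,0.8,0],[-1,0,0,0.8,0]]]'|sed -n 2,4p;python3 -m handwheel '[[[-1,-0.2,0.8,0.6,0],[-1,-0.2,0.8,0.6,0],[-1,-0.2,0.8,0.6,0],[-1,-0.2,0.8,0.6,0],[-1,0,0,0,0],[-1,0,0,0,0],[-1,0,0,0,0]]]'|sed -n 2p;python3 cap.py f;  python3 - <<'E'
from h import *
from rig import optics
c=pickle.load(open("f.pkl","rb"))
d=optics.capture("side")
L=[(f"{n}",p) for n,p in dict(d=(637,106.4,107),c=(637,-3.6,107),l=(637,-113.5,102),d0=(637,106.4,12)).items()]
for n,p in L:print(n,w2px(c,p).round(),w2px(d,p).round())
a=cv2.resize(c["img"][0:300,200:440],(480,600),interpolation=2)
b=cv2.resize(d["img"][60:310,160:293],(320,600),interpolation=2)
cv2.imwrite("pics/f.png",np.hstack([a,b]))
E
```

```text
eef_pos: [636.2, -113.2, 250.0]
ee_rot: [0.0, 0.707, 0.707, 0.0]
force: [1.3, -0.8, 0.2]
eef_pos: [597.3, 42.6, 364.5]
f [597.3  42.4 364.4] [-0.12  0.45  0.97 -0.    1.73 -0.12]
d [348. 110.] [229. 191.]
c [346. 195.] [259. 155.]
l [343. 266.] [285. 124.]
d0 [342. 108.] [236. 221.]
```

View pics/f.png

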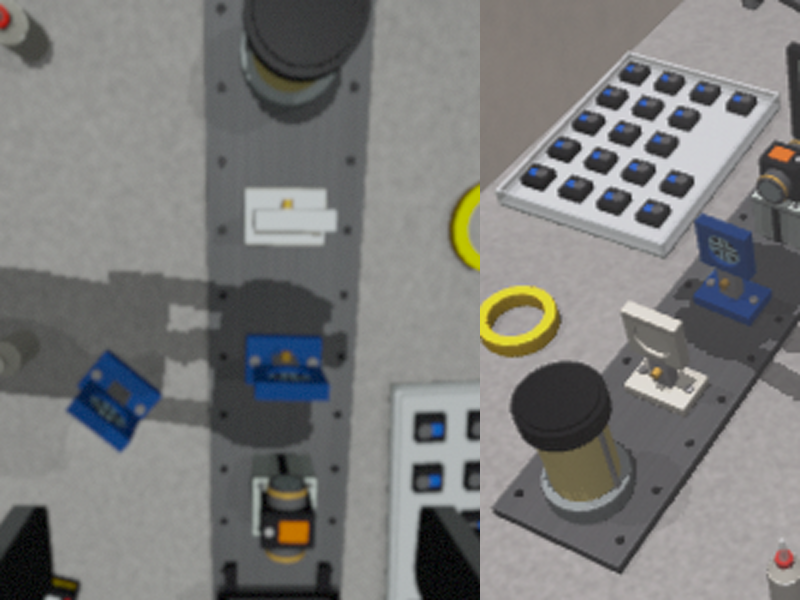

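All four parts stand upright in line. The predicted crop centres (296,220), (292,390) and (286,532) match what the picture shows for diffuser, chart and lens, and the bystanders look untouched. Handing in.

Run:
```python
from h import *
c=pickle.load(open("f.pkl","rb"))
print([px2w(c,(200+a/2,b/2),62)[:2].round(1) for a,b in [(252,478),(317,478)]], "expect y -88.5, x 612..662")
from rig import ctrl
print(ctrl.finish_job())
```

```text
[array([612.4, -89. ]), array([663.2, -89. ])] expect y -88.5, x 612..662
the job is handed in; nothing more can be done
None
```

The job is handed in: diffuser, chart and riser with the lens on top stand upright on the lamp–screen line, within about 2 mm of target by measurement; the bystanders look untouched, and no verdict came back.

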